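Hang the sieve cup in the shaker head and lock its bayonet

ROBOT

A 6-joint arm with a two-finger parallel gripper is mounted at the origin on a cart in front of the work surface, level with it; the furniture and walls round the work are solid. World frame = base frame: x ahead of the robot, y to its left, z up, the work surface at z = 0. Lengths are in m, angles in rad, forces in N, time in s.
With the tool pointing down it reaches from about 0.4 to 0.825 m from the base axis. Payload 7 kg.
Tool frame: the origin (TCP) lies on the front face of the gripper's body, between the roots of the fingers; the fingertips stand 66 mm ahead of it and the grasp point (between the pads) lies 47 mm ahead of it; z points along the fingers, y is the line along which they close (so a half turn about z gives the same grasp; the last joint's range is limited). The gripper opens to 88 mm and grips with 3 to 60 N. Pads are 19 mm wide; open, the fingers measure 130 mm over their backs; the gripper's body (78 mm by 193 mm) begins 47 mm behind the grasp point.
Start: joints at [-1.042, 0.359, 0.012, 0, -1.224, -0.288], TCP at [0.161, -0.656, 0.292] pointing down, gripper open.
Joint ranges: [-3.07, 3.07], [-1.43, 2.12], [-1.02, 1.25], [-3.03, 1.67], [-3.05, -0], [-3.03, 3.03]. Speed limits (rad/s): [2.39, 2.39, 3.01, 3.14, 3.14, 3.14].

INTERFACE

Orientations are given as [roll, pitch, yaw] about the fixed x, y, z axes, in that order (R = Rz(yaw) Ry(pitch) Rx(roll)).
In Python, from station import arm gives the robot as it stands. The module is installed in compiled form; this text tells all that it offers.
- The arm moves only by the tool move_arm, never from a script. Its argument "increments" is a list of rows, each an object of numbers: "jaw": the gripper command: -1 is shut, 1 is fully open, values between are in proportion; "dx", "dy", "dz": the shift along the tool's x, y, z in m; "twist": the turn about the tool's z in rad. A call has 1 to 12 rows; each row shifts and turns the commanded pose from where the row before left it, along the tool's axes as they then stand; what a row does not reach is not made up. A row lasts 1/12 s, in which the tool goes at most 41.7 mm and 7.16 degrees, less where a joint would pass 70% of its speed; a pose out of reach is approached as far as the arm can. A call is refused whole if a number of a shift passes 0.0417 or a number of a turn 0.125, either way. A call with a gripper value outside its range is refused whole. The fingers move at their own pace and stop on an object; "force" is the grip in N (left out, the last holds). Time passes only in rows, so rows that do not move let the fingers close. It gives the time, the measured TCP pose, the force, the opening and the grip force at its end, in the units of the state.
- arm.get_state(): the state, without advancing time (a new reading comes with each control period).
- arm.grab_frame(name): name is "scene" or "top"; returns the picture (480x640x3 uint8, blue, green, red); there is no depth.
- arm.camera_info(name): a dict with "K" (3x3 intrinsics, pixels), "extrinsics" (4x4, takes a point from camera to world coordinates). Camera axes: x right, y down, z forward; pixel columns grow to the right and rows downward; lengths in m; the calibration is good to about 2 mm. A picture is of the moment at which its call begins. camera_info takes no time and is no camera call.
- arm.job_done(): hands the job in; it is judged then, once.
Trained networks look in the newest picture that a camera, given by its name, has taken for a name from the list of things; names that differ only in an ending like _2 or _b are one class to them, and where a whole thing is asked for, a point or a joint stands for the part that bears it (a point fixed in the world has none). Each returns a list of dicts, best first, with "score" (0 to 1); they miss things now and then, are a little off and sometimes report something else, mostly with a low value. They report only what shows in the picture. A call takes as long as a camera call. They do not tell look-alikes from the thing itself.
- arm.find_in(camera, name): "position" ([x, y, z] in m, in world coordinates, good to about 4 mm: the middle of the surface that is visible of it).
- arm.silhouettes(camera, name): "pixels" (480x640 bool, what is visible of it).
- arm.pinpoint(camera, name): "position" ([x, y, z] in m, in world coordinates, good to about 4 mm: a listed point, or the origin of a listed thing).
The state is a dict: "t": time; "q": joint angles; "qd": joint speeds; "joint_efforts": joint torques, N m; "eef_pos": TCP position; "ee_rot": TCP orientation; "force": force on the tool from outside, world axes, zero at the start; "moment": the same for the moment, N m; "width": finger opening in m; "gripper_force": force on a finger pad.
Only numpy, scipy, OpenCV 4.12 (cv2) and the standard library are available. Lean on these libraries where they do the work, as an engineer would, in place of code of your own. Each camera call takes 0.05 s, during which the arm holds its last target. There are 200 camera calls.

TASK

Take the small sieve cup by its orange grip and hang it in the bayonet head of the sieve shaker, its three lugs let down through the three entry gaps onto the ledge. Then, pressing lightly, turn it clockwise (seen from above) until the lugs drop into their locking notches, gently and without forcing it against the stops, and leave it locked there. Do not disturb the beaker, the brown bottle or the petri dish.

Things in the scene. Friction and masses are not known exactly. Their poses are not given: they have to be found in the camera images.
- sieve_cup: Steel sieve cup of about 0.2 kg, upright, origin at the centre of its underside, z up. Round body 60 mm in diameter, 40 mm high (foot tapering to 52 mm). Three equal brass lugs at 0, 120 and 240 degrees from its x axis reach out to 42 mm from the axis, 10 mm wide, 26 to 32 mm above the underside; the cup fits in any of three turns.
- cup_grip (a point): Middle of the cup's orange grip bar, on the cup's axis, 74 mm above its underside; axes as the cup's. The bar is 44 mm along x, 14 mm thick along y and 28 mm high, on a thin stem.
- shaker: Small sieve shaker, fixed to the bench: white round foot, 124 mm in diameter, with the round aluminium bayonet head, 100 mm in diameter, on three black rubber bellows; top 94 mm above the bench. Origin at the centre of the foot's underside, z up, x through the middle of one entry gap.
- seat (a point): On the head's axis at ledge height, 80 mm above the bench when unloaded; z up, x through an entry gap. The head is open down to the foot, 66 mm wide. Lugs on the ledge: cup origin 26 mm below this point. Lugs in the notches, 5 mm deep: 31 mm below it. The head is sprung: it yields downward from about 2.5 N, 0.8 N more per mm, up to 8 mm, then it is hard.
- flange (a point): On the head's axis at its top, 14 mm above the ledge; axes as seat. The flange, 5 mm thick, covers the ledge (9 mm gap below it) but for three entry gaps at 0, 120 and 240 degrees from x, each 30 degrees wide (17 mm at the inner edge), with a yellow dot either side.
- notches (a point): On the head's axis at notch floor height, 5 mm below the ledge; axes as seat, it does not show the angle. The notches lie 29 to 79 degrees clockwise (from above) of the entry gaps, different each time, not measured: to be felt. A lug has about 3 degrees of play each way; a hard stop is right behind. When lugs fall in, the head springs up and the pressing force vanishes.
- beaker: Clear glass beaker, 53x59 mm and 70 mm high, bystander; origin at the centre of its underside.
- brown_bottle: Brown glass bottle with a black cap, 52 mm in diameter, 98 mm high, bystander; origin at the centre of its underside.
- petri: Clear lidded petri dish, 59 mm in diameter, 15 mm high, bystander; origin at the centre of its underside.
Not all that is in view belongs to the job. What is shaped like the sieve_cup but red is not meant.

How it is judged:
By the outcome, as a careful person would: the job done as asked, in the order asked, and still so for the second after the job is handed in, with the robot touching nothing.
It also fails if it takes over 64 s, if anything falls off the work surface, if the arm or the gripper's body presses on something with over 40 N, if the wrist force passes 120 N, or if a joint passes its speed limit or range.

## Working session

There is one attempt and no reset: what is moved stays moved. The work goes in short steps, Python scripts to look and compute and a tool call to move; the robot and the scene stay as the last step left them, time stands still between calls to the robot, and variables do not carry over. Pictures are saved under pics/ and viewed, at most 10 in all, crops included, and the job is handed in when it is done.

Besides the shell and the picture viewer there is one more tool, called after ">>>" by a JSON object that holds its "name" and its "arguments". move_arm: Moves the arm, as the interface text tells. Its arguments: {"type":"object","properties":{"increments":{"type":"array"},"force":{"type":"number"}},"required":["increments"]}

```bash
mkdir -p pics
python3 - <<'E'
from station import arm
import cv2,numpy as np
s=arm.get_state();print(s)
for c in("scene","top"):
    f=arm.grab_frame(c);cv2.imwrite(f"pics/{c}0.png",f)
    i=arm.camera_info(c);print(c,np.round(i["K"],1).tolist(),np.round(i["extrinsics"],3).tolist())
    for n in("sieve_cup","cup_grip","seat","flange","shaker","beaker","brown_bottle","petri"):
        print(n,[(np.round(d["position"],4).tolist(),round(d["score"],2)) for d in arm.pinpoint(c,n)])
E
```

```text
{'t': 0.0, 'q': array([-1.04190832e+00,  3.59355301e-01,  1.10531674e-02, -3.58909304e-04,
       -1.22409996e+00, -2.88089792e-01]), 'qd': array([ 1.94395956e-03,  5.03924681e-05, -7.49992209e-05, -2.86732667e-04,
        1.46902116e-03,  1.74857784e-03]), 'joint_efforts': array([ 4.61365380e-04, -5.82717669e+01,  2.93075502e+01,  6.99775457e+00,
        7.14180715e-03, -1.42519734e-04]), 'eef_pos': array([ 0.16085637, -0.65515295,  0.29123897]), 'ee_rot': array([ 3.13995719e+00, -1.32782627e-04, -2.90091656e+00]), 'force': array([-0.40044251,  0.41656317,  0.41640166]), 'moment': array([ 0.02334346,  0.03144391, -0.07780477]), 'gripper_force': 0.0, 'width': 0.08764648402918672}
scene [[534.5, 0.0, 313.8], [0.0, 534.5, 239.3], [0.0, 0.0, 1.0]] [[0.883, -0.207, 0.422, 0.03], [-0.47, -0.355, 0.808, -1.169], [-0.018, -0.912, -0.411, 0.575], [0.0, 0.0, 0.0, 1.0]]
sieve_cup [([0.4589, -0.3429, -0.0042], 0.63), ([0.3346, -0.4743, -0.0], 0.57)]
cup_grip [([0.4671, -0.3401, 0.0756], 0.94), ([0.3329, -0.4713, 0.075], 0.85)]
seat [([0.6214, -0.1049, 0.0784], 0.64)]
flange [([0.6203, -0.1052, 0.0917], 0.59)]
shaker [([0.6212, -0.0992, 0.0005], 0.73)]
beaker [([0.6797, -0.2669, -0.0025], 0.56)]
brown_bottle [([0.6138, -0.4521, -0.0011], 0.72)]
petri []
top [[501.6, 0.0, 317.9], [0.0, 501.6, 234.1], [0.0, 0.0, 1.0]] [[-0.014, -0.991, 0.132, 0.352], [-1.0, 0.015, 0.008, -0.18], [-0.01, -0.132, -0.991, 1.371], [0.0, 0.0, 0.0, 1.0]]
sieve_cup [([0.3331, -0.4755, -0.0017], 0.81), ([0.4593, -0.3363, 0.0034], 0.66), ([0.6253, -0.1023, 0.083], 0.35)]
cup_grip [([0.4644, -0.34, 0.0731], 0.83), ([0.3338, -0.4762, 0.0777], 0.64), ([0.6725, -0.2686, 0.0021], 0.38)]
seat [([0.6253, -0.101, 0.0804], 0.59)]
flange [([0.6196, -0.1045, 0.0944], 0.64)]
shaker [([0.6282, -0.1035, -0.0009], 0.64)]
beaker [([0.6748, -0.268, 0.0028], 0.74)]
brown_bottle [([0.6123, -0.4454, 0.0013], 0.73)]
petri [([0.7225, 0.0789, 0.0003], 0.78)]
```

View pics/scene0.png

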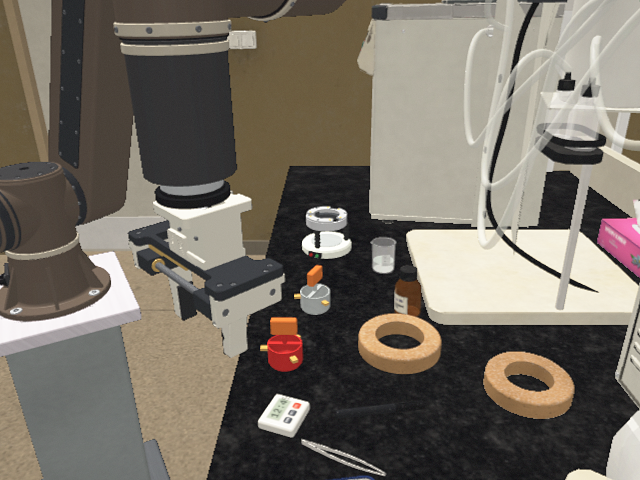

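Run:
```python
import cv2,numpy as np
f=cv2.imread("pics/top0.png")
from station import arm
i=arm.camera_info("top");K=np.array(i["K"]);E=np.linalg.inv(i["extrinsics"])
def px(p):
    c=E@np.r_[p,1];u=K@c[:3];return u[:2]/u[2]
o=[]
for p in([.465,-.34,.05],[.333,-.475,.05],[.622,-.103,.09]):
    u=px(p).astype(int);print(u)
    o.append(cv2.resize(f[max(u[1]-30,0):u[1]+30,u[0]-30:u[0]+30],(390,390),interpolation=2)[:390,:260*2])
c=np.hstack([cv2.resize(a,(266,266)) for a in o[:2]])
big=o[2]
canvas=np.zeros((600,790,3),np.uint8)
canvas[:266,:532]=c; 
b=cv2.resize(big,(330,330));canvas[268:598,:330]=b
canvas[268:598,335:775]=cv2.resize(f,(440,330))
cv2.imwrite("pics/top1.png",canvas)
```

```text
[383 256]
[436 306]
[291 196]
```

View pics/top1.png

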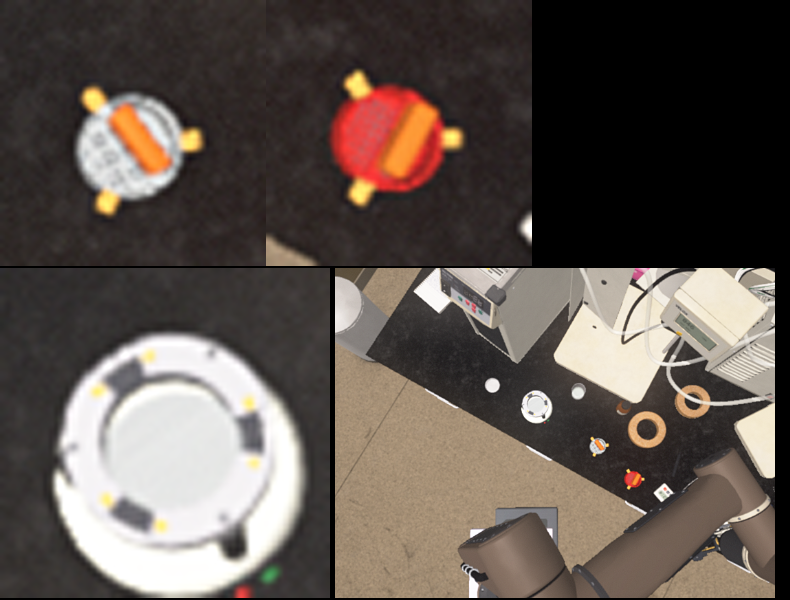

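The real cup is the grey steel one with the orange grip at scene (315,298) and top (383,256). The only look-alike is the red one at scene (285,350), top (436,306), which I leave alone. The close crop shows grey body and brass lugs. The shaker head is at top (291,196), with three dark gaps flanked by yellow dots.

```bash
cat > h.py <<'E'
import cv2,numpy as np
from station import arm
def cam(c):
    i=arm.camera_info(c);return np.array(i["K"]),np.array(i["extrinsics"])
def unproj(c,u,z):
    K,E=cam(c);d=E[:3,:3]@np.linalg.solve(K,np.r_[u,1]);o=E[:3,3];return o+d*(z-o[2])/d[2]
def proj(c,p):
    K,E=cam(c);q=np.linalg.inv(E)@np.r_[p,1];u=K@q[:3];return u[:2]/u[2]
def blobs(c,f,p,r,lo,hi,z,amin):
    u=proj(c,p).astype(int);s=8
    x0,y0=u-r;cr=cv2.resize(f[y0:y0+2*r,x0:x0+2*r],None,fx=s,fy=s,interpolation=cv2.INTER_CUBIC)
    m=cv2.inRange(cv2.cvtColor(cr,cv2.COLOR_BGR2HSV),lo,hi)
    n,_,st,ce=cv2.connectedComponentsWithStats(m)
    return [(unproj(c,(ce[k]+.5)/s-.5+[x0,y0],z),st[k,4]/s/s) for k in range(1,n) if st[k,4]>amin*s*s]
def circ(P):
    P=np.array(P)[:,:2];A=np.c_[2*P,np.ones(len(P))];s=np.linalg.lstsq(A,(P**2).sum(1),rcond=None)[0]
    return s[:2],np.sqrt(s[2]+s[:2]@s[:2])
E
python3 - <<'E'
from h import *
for c in("top","scene"):
    f=arm.grab_frame(c)
    for nm,p,r,lo,hi,z,a in(("lugs",[.462,-.34,.03],25,(19,100,120),(35,255,255),.031,2),("grip",[.465,-.34,.075],25,(3,140,120),(17,255,255),.085,8),("dots",[.622,-.103,.094],27,(18,60,140),(40,255,255),.094,.5)):
        B=blobs(c,f,p,r,lo,hi,z,a)
        print(c,nm)
        for b in B:print("  ",np.round(b[0],4),round(b[1],1))
        if len(B)>2:
            ct,R=circ([b[0] for b in B]);print("  centre",ct,"R",R,"ang",[round(float(np.degrees(np.arctan2(*(b[0][:2]-ct)[::-1]))),1) for b in B])
E
```

```text
top lugs
   [ 0.491  -0.3176  0.031 ] 14.5
   [ 0.4659 -0.3759  0.031 ] 14.3
   [ 0.429  -0.3243  0.031 ] 15.1
  centre [ 0.46203566 -0.33968014] R 0.03646661834806077 ang [37.3, -83.9, 155.0]
top grip
   [ 0.4613 -0.3379  0.085 ] 94.7
top dots
   [ 0.6619 -0.0923  0.094 ] 3.5
   [ 0.6457 -0.0684  0.094 ] 4.2
   [ 0.6382 -0.1396  0.094 ] 4.0
   [ 0.6096 -0.1416  0.094 ] 2.4
   [ 0.5928 -0.0723  0.094 ] 4.2
   [ 0.5803 -0.0973  0.094 ] 4.0
  centre [ 0.62150309 -0.10192665] R 0.041362768000665094 ang [13.4, 54.2, -66.1, -106.7, 134.1, 173.5]
scene lugs
   [ 0.4297 -0.3257  0.031 ] 22.4
   [ 0.4664 -0.3749  0.031 ] 20.9
scene grip
   [ 0.4541 -0.3557  0.085 ] 243.8
scene dots
   [ 0.6486 -0.0627  0.094 ] 2.4
   [ 0.6646 -0.0882  0.094 ] 1.9
   [ 0.5933 -0.0723  0.094 ] 1.5
   [ 0.5812 -0.0962  0.094 ] 1.8
   [ 0.6393 -0.1401  0.094 ] 2.4
   [ 0.6099 -0.1413  0.094 ] 2.1
  centre [ 0.62443623 -0.10011245] R 0.04297745623449747 ang [57.1, 16.5, 138.2, 174.8, -69.6, -109.4]
```

```bash
cat >> h.py <<'E'
def plan(x,y,z,yawdeg):
    s=arm.get_state();p=s["eef_pos"];w=s["ee_rot"][2];d=np.array([x,y,z])-p
    tx=d[0]*np.cos(w)+d[1]*np.sin(w);ty=d[0]*np.sin(w)-d[1]*np.cos(w)
    tw=(np.radians(yawdeg)-w+np.pi)%(2*np.pi)-np.pi
    print("t",round(s["t"],2),"pos",np.round(p,4),"rpy deg",np.round(np.degrees(s["ee_rot"]),2),"F",np.round(s["force"],2),"M",np.round(s["moment"],2),"w",round(s["width"],4),"g",round(s["gripper_force"],1),"q6",round(s["q"][5],2))
    print("d tool mm",np.round([tx*1e3,ty*1e3,-d[2]*1e3],1),"twist",round(-tw,4))
E
python3 -c "
from h import *
plan(.462,-.3397,.25,216.1)"
```

```text
t 1.0 pos [ 0.1609 -0.6555  0.2922] rpy deg [-180.     0.  -166.2] F [-0.69 -0.35 -0.2 ] M [ 0.01 -0.04  0.01] w 0.088 g 0.0 q6 -0.29
d tool mm [-367.7  234.9   42.2] twist -0.3893
```

>>> {"name": "move_arm", "arguments": {"increments": [{"jaw":1,"dx":-0.0306,"dy":0.0196,"dz":0.0035},{"jaw":1,"dx":-0.0306,"dy":0.0196,"dz":0.0035},{"jaw":1,"dx":-0.0306,"dy":0.0196,"dz":0.0035},{"jaw":1,"dx":-0.0306,"dy":0.0196,"dz":0.0035},{"jaw":1,"dx":-0.0306,"dy":0.0196,"dz":0.0035},{"jaw":1,"dx":-0.0306,"dy":0.0196,"dz":0.0035},{"jaw":1,"dx":-0.0306,"dy":0.0196,"dz":0.0035},{"jaw":1,"dx":-0.0306,"dy":0.0196,"dz":0.0035},{"jaw":1,"dx":-0.0306,"dy":0.0196,"dz":0.0035},{"jaw":1,"dx":-0.0306,"dy":0.0196,"dz":0.0035},{"jaw":1,"dx":-0.0306,"dy":0.0196,"dz":0.0035},{"jaw":1,"dx":-0.0306,"dy":0.0196,"dz":0.0035}]}}

```text
$.increments[0]: bad value
```

>>> {"name": "move_arm", "arguments": {"increments": [{"jaw":1,"twist":-0.0973},{"jaw":1,"twist":-0.0973},{"jaw":1,"twist":-0.0973},{"jaw":1,"twist":-0.0973},{"jaw":1},{"jaw":1},{"jaw":1}]}}

```text
$.increments[0]: bad value
```

```bash
python3 -c "
from h import *
plan(.462,-.3397,.121,216.1)"
```

```text
t 1.0 pos [ 0.1609 -0.6555  0.2922] rpy deg [-180.     0.  -166.2] F [-0.69 -0.35 -0.2 ] M [ 0.01 -0.04  0.01] w 0.088 g 0.0 q6 -0.29
d tool mm [-367.7  234.9  171.2] twist -0.3893
```

>>> {"name": "move_arm", "arguments": {"increments": [{"jaw":1,"dx":-0.0306,"dy":0.0196,"dz":0.0035,"twist":0},{"jaw":1,"dx":-0.0306,"dy":0.0196,"dz":0.0035,"twist":0},{"jaw":1,"dx":-0.0306,"dy":0.0196,"dz":0.0035,"twist":0},{"jaw":1,"dx":-0.0306,"dy":0.0196,"dz":0.0035,"twist":0},{"jaw":1,"dx":-0.0306,"dy":0.0196,"dz":0.0035,"twist":0},{"jaw":1,"dx":-0.0306,"dy":0.0196,"dz":0.0035,"twist":0},{"jaw":1,"dx":-0.0306,"dy":0.0196,"dz":0.0035,"twist":0},{"jaw":1,"dx":-0.0306,"dy":0.0196,"dz":0.0035,"twist":0},{"jaw":1,"dx":-0.0306,"dy":0.0196,"dz":0.0035,"twist":0},{"jaw":1,"dx":-0.0306,"dy":0.0196,"dz":0.0035,"twist":0},{"jaw":1,"dx":-0.0306,"dy":0.0196,"dz":0.0035,"twist":0},{"jaw":1,"dx":-0.0306,"dy":0.0196,"dz":0.0035,"twist":0}]}}

```text
t: 2.0
eef_pos: [0.4625, -0.338, 0.2504]
ee_rot: [-3.141, 0.001, -2.901]
force: [-0.5, -1.6, 0.6]
width: 0.0874
gripper_force: 0.0
```

All keys are needed; it works now.

>>> {"name": "move_arm", "arguments": {"increments": [{"jaw":1,"dx":0,"dy":0,"dz":0,"twist":-0.0973},{"jaw":1,"dx":0,"dy":0,"dz":0,"twist":-0.0973},{"jaw":1,"dx":0,"dy":0,"dz":0,"twist":-0.0973},{"jaw":1,"dx":0,"dy":0,"dz":0,"twist":-0.0973},{"jaw":1,"dx":0,"dy":0,"dz":0,"twist":0},{"jaw":1,"dx":0,"dy":0,"dz":0,"twist":0}]}}

```text
t: 2.5
eef_pos: [0.4615, -0.3395, 0.2502]
ee_rot: [-3.142, 0.0, -2.515]
force: [-0.4, 0.9, -0.2]
width: 0.088
gripper_force: 0.0
```

```bash
python3 -c "
from h import *
plan(.462,-.3397,.121,216.1)"
```

```text
t 2.5 pos [ 0.4615 -0.3395  0.2502] rpy deg [-180.      0.   -144.07] F [-0.39  0.85 -0.19] M [ 0.06  0.03 -0.04] w 0.088 g 0.0 q6 -0.65
d tool mm [ -0.3  -0.5 129.2] twist -0.003
```

>>> {"name": "move_arm", "arguments": {"increments": [{"jaw":1,"dx":0,"dy":0,"dz":0.02,"twist":0},{"jaw":1,"dx":0,"dy":0,"dz":0.02,"twist":0},{"jaw":1,"dx":0,"dy":0,"dz":0.02,"twist":0},{"jaw":1,"dx":0,"dy":0,"dz":0.02,"twist":0},{"jaw":1,"dx":0,"dy":0,"dz":0.02,"twist":0},{"jaw":1,"dx":0,"dy":0,"dz":0.015,"twist":0},{"jaw":1,"dx":0,"dy":0,"dz":0.014,"twist":0},{"jaw":1,"dx":0,"dy":0,"dz":0,"twist":0}]}}

```text
t: 3.17
eef_pos: [0.4599, -0.339, 0.1184]
ee_rot: [3.138, -0.002, -2.516]
force: [-0.6, 0.5, -0.2]
width: 0.0874
gripper_force: 0.0
```

>>> {"name": "move_arm", "arguments": {"increments": [{"jaw":-1,"dx":0,"dy":0,"dz":0,"twist":0},{"jaw":-1,"dx":0,"dy":0,"dz":0,"twist":0},{"jaw":-1,"dx":0,"dy":0,"dz":0,"twist":0},{"jaw":-1,"dx":0,"dy":0,"dz":0,"twist":0},{"jaw":-1,"dx":0,"dy":0,"dz":0,"twist":0},{"jaw":-1,"dx":0,"dy":0,"dz":0,"twist":0},{"jaw":-1,"dx":0,"dy":0,"dz":0,"twist":0},{"jaw":-1,"dx":0,"dy":0,"dz":0,"twist":0},{"jaw":-1,"dx":0,"dy":0,"dz":0,"twist":0},{"jaw":-1,"dx":0,"dy":0,"dz":0,"twist":0},{"jaw":-1,"dx":0,"dy":0,"dz":0,"twist":0},{"jaw":-1,"dx":0,"dy":0,"dz":0,"twist":0}], "force": 25}}

```text
t: 4.17
eef_pos: [0.4617, -0.3397, 0.1213]
ee_rot: [-3.141, 0.0, -2.511]
force: [-3.3, 3.4, 0.2]
width: 0.014
gripper_force: 24.9
```

```bash
python3 -c "
from h import *
plan(.462,-.3397,.22,216.1)"
```

```text
t 4.17 pos [ 0.4617 -0.3397  0.1213] rpy deg [-1.7997e+02  1.0000e-02 -1.4390e+02] F [-3.34  3.37  0.16] M [ 1.92  1.95 -0.01] w 0.014 g 24.9 q6 -0.65
d tool mm [ -0.2  -0.2 -98.7] twist 0.0001
```

>>> {"name": "move_arm", "arguments": {"increments": [{"jaw":-1,"dx":0,"dy":0,"dz":-0.01,"twist":0},{"jaw":-1,"dx":0,"dy":0,"dz":-0.02,"twist":0},{"jaw":-1,"dx":0,"dy":0,"dz":-0.02,"twist":0},{"jaw":-1,"dx":0,"dy":0,"dz":-0.02,"twist":0},{"jaw":-1,"dx":0,"dy":0,"dz":-0.02,"twist":0},{"jaw":-1,"dx":0,"dy":0,"dz":-0.02,"twist":0},{"jaw":-1,"dx":0,"dy":0,"dz":-0.02,"twist":0},{"jaw":-1,"dx":0,"dy":0,"dz":0,"twist":0},{"jaw":-1,"dx":0,"dy":0,"dz":0,"twist":0}]}}

```text
t: 4.92
eef_pos: [0.4616, -0.3395, 0.2524]
ee_rot: [-3.14, 0.002, -2.512]
force: [-0.2, 0.5, -4.4]
width: 0.014
gripper_force: 25.0
```

```bash
python3 -c "
from h import *
plan(.622,-.1022,.245,213.7);print(arm.get_state()['q'])"
```

```text
t 4.92 pos [ 0.4616 -0.3395  0.2524] rpy deg [-1.7991e+02  9.0000e-02 -1.4391e+02] F [-0.24  0.49 -4.38] M [0.08 0.1  0.02] w 0.014 g 25.0 q6 -0.65
d tool mm [-269.4   97.3    7.4] twist 0.0416
[-2.92988005e-01  2.20768366e-01 -2.75901294e-01 -3.33970097e-04
 -1.07185991e+00 -6.47839713e-01]
```

>>> {"name": "move_arm", "arguments": {"increments": [{"jaw":-1,"dx":-0.015,"dy":0.0055,"dz":0,"twist":0},{"jaw":-1,"dx":-0.027,"dy":0.0098,"dz":0,"twist":0},{"jaw":-1,"dx":-0.029,"dy":0.0105,"dz":0,"twist":0},{"jaw":-1,"dx":-0.029,"dy":0.0105,"dz":0,"twist":0},{"jaw":-1,"dx":-0.029,"dy":0.0105,"dz":0,"twist":0},{"jaw":-1,"dx":-0.029,"dy":0.0105,"dz":0,"twist":0},{"jaw":-1,"dx":-0.029,"dy":0.0105,"dz":0,"twist":0},{"jaw":-1,"dx":-0.029,"dy":0.0105,"dz":0,"twist":0},{"jaw":-1,"dx":-0.027,"dy":0.01,"dz":0,"twist":0},{"jaw":-1,"dx":-0.0264,"dy":0.009,"dz":0.007,"twist":0.0416},{"jaw":-1,"dx":0,"dy":0,"dz":0,"twist":0},{"jaw":-1,"dx":0,"dy":0,"dz":0,"twist":0}]}}

```text
t: 5.92
eef_pos: [0.6214, -0.1007, 0.2417]
ee_rot: [3.139, -0.003, -2.551]
force: [-0.3, 0.3, -3.3]
width: 0.0138
gripper_force: 25.0
```

Run:
```python
from h import *
plan(.622,-.1022,.245,213.7)
o=[]
for c in("scene","top"):
    f=arm.grab_frame(c);cv2.imwrite(f"pics/{c}2.png",f)
    u=proj(c,[.622,-.102,.13]).astype(int);o.append(cv2.resize(f[u[1]-40:u[1]+40,u[0]-40:u[0]+40],(395,395),interpolation=2))
    for n in("cup_grip","sieve_cup","flange","seat"):
        print(c,n,[(np.round(d["position"],4).tolist(),round(d["score"],2)) for d in arm.pinpoint(c,n)])
cv2.imwrite("pics/c2.png",np.hstack(o))
```

```text
t 5.92 pos [ 0.6214 -0.1007  0.2417] rpy deg [ 179.86   -0.2  -146.18] F [-0.32  0.27 -3.34] M [-0.03  0.1   0.01] w 0.0138 g 25.0 q6 -1.13
d tool mm [ 0.3 -1.6 -3.3] twist 0.002
scene cup_grip [([0.3359, -0.4734, 0.0782], 0.59)]
scene sieve_cup [([0.3333, -0.4778, 0.0022], 0.79), ([0.6211, -0.1015, 0.116], 0.59)]
scene flange [([0.6183, -0.1073, 0.0927], 0.65)]
scene seat [([0.6254, -0.102, 0.0781], 0.81)]
top cup_grip [([0.3313, -0.473, 0.0731], 0.69), ([0.6201, -0.1032, 0.2], 0.58)]
top sieve_cup [([0.3341, -0.4756, 0.0003], 0.89), ([0.6204, -0.098, 0.1221], 0.62)]
top flange [([0.621, -0.1058, 0.0916], 0.65)]
top seat [([0.6257, -0.1063, 0.0848], 0.58)]
```

View pics/c2.png

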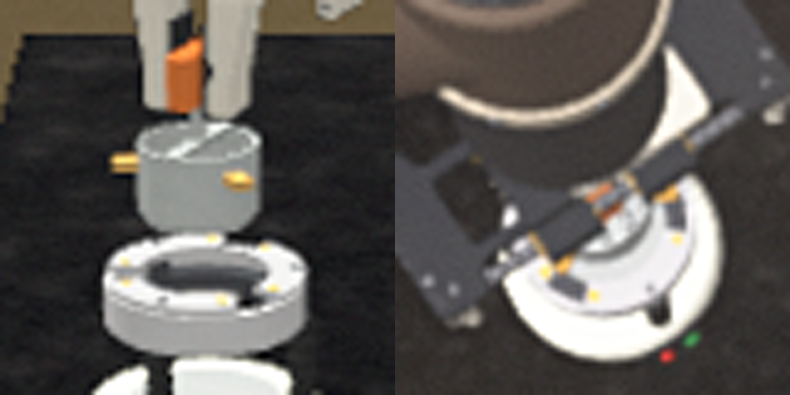

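Run:
```python
from h import *
s=arm.get_state();plan(.622,-.1017,.2,213.7)
p=s["eef_pos"];yaw=np.degrees(s["ee_rot"][2]);z=p[2]-.121+.031
f=arm.grab_frame("scene")
print("before",[np.round(proj("scene",[.462+.0365*np.cos(a),-.3397+.0365*np.sin(a),.031]),1) for a in np.radians([36.1,156.1,276.1])], [proj("scene",[.4297,-.3257,.031]),proj("scene",[.4664,-.3749,.031])])
print("pred",[np.round([p[0]+.0365*np.cos(a),p[1]+.0365*np.sin(a),z],4) for a in np.radians(yaw+180+np.array([0,120,240]))])
for b in blobs("scene",f,[p[0],p[1],z],20,(19,100,120),(35,255,255),z,2):print(np.round(b[0],4),b[1])
f=arm.grab_frame("top")
for b in blobs("top",f,[.622,-.102,.094],27,(18,60,140),(40,255,255),.094,.5):print("topdots",np.round(b[0],4),b[1])
```

```text
t 6.42 pos [ 0.6216 -0.1026  0.2444] rpy deg [-1.7999e+02  2.0000e-02 -1.4632e+02] F [-0.78 -0.11 -3.1 ] M [-0.    0.02  0.03] w 0.0139 g 25.0 q6 -1.13
d tool mm [-0.8  0.6 44.4] twist -0.0004
before [array([322.1, 286.5]), array([296.3, 295.6]), array([324.9, 302.2])] [array([296.93362978, 295.59220721]), array([324.81924056, 301.92123317])]
pred [array([ 0.652 , -0.0824,  0.1544]), array([ 0.5889, -0.0864,  0.1544]), array([ 0.624 , -0.139 ,  0.1544])]
[ 0.5899 -0.0834  0.1544] 9.453125
[ 0.6236 -0.1365  0.1544] 11.671875
topdots [ 0.6606 -0.1474  0.094 ] 1.96875
topdots [ 0.6543 -0.0343  0.094 ] 0.5625
topdots [ 0.6446 -0.1154  0.094 ] 2.9375
topdots [ 0.6351 -0.1374  0.094 ] 6.390625
topdots [ 0.6371 -0.1195  0.094 ] 0.890625
topdots [ 0.6101 -0.0667  0.094 ] 3.3125
topdots [ 0.6096 -0.1415  0.094 ] 2.734375
topdots [ 0.5955 -0.0771  0.094 ] 13.078125
topdots [ 0.5803 -0.0973  0.094 ] 4.40625
```

>>> {"name": "move_arm", "arguments": {"increments": [{"jaw":-1,"dx":-0.0007,"dy":0.0006,"dz":0,"twist":0},{"jaw":-1,"dx":0,"dy":0,"dz":0.01,"twist":0},{"jaw":-1,"dx":0,"dy":0,"dz":0.01,"twist":0},{"jaw":-1,"dx":0,"dy":0,"dz":0.01,"twist":0},{"jaw":-1,"dx":0,"dy":0,"dz":0.01,"twist":0},{"jaw":-1,"dx":0,"dy":0,"dz":0.008,"twist":0},{"jaw":-1,"dx":0,"dy":0,"dz":0,"twist":0},{"jaw":-1,"dx":0,"dy":0,"dz":0,"twist":0},{"jaw":-1,"dx":0,"dy":0,"dz":0,"twist":0}]}}

```text
t: 7.27
eef_pos: [0.6223, -0.1013, 0.1963]
ee_rot: [-3.141, 0.0, -2.553]
force: [-0.2, 0.1, -2.1]
width: 0.0139
gripper_force: 25.0
```

Run:
```python
from h import *
plan(.622,-.1017,.175,213.7)
f=arm.grab_frame("scene");u=proj("scene",[.622,-.102,.11]).astype(int)
cv2.imwrite("pics/c3.png",cv2.resize(f[u[1]-30:u[1]+30,u[0]-40:u[0]+40],(800,600),interpolation=2))
```

```text
t 7.27 pos [ 0.6223 -0.1013  0.1963] rpy deg [-179.99    0.   -146.28] F [-0.23  0.1  -2.06] M [ 0.    0.01 -0.02] w 0.0139 g 25.0 q6 -1.13
d tool mm [ 0.5 -0.2 21.3] twist 0.0004
```

View pics/c3.png

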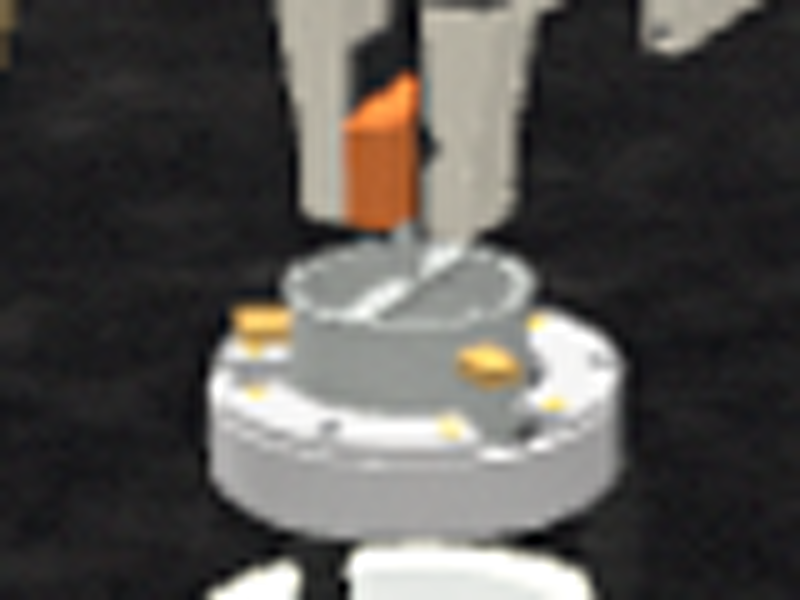

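Run:
```python
from h import *
from scipy.optimize import least_squares
f=arm.grab_frame("scene");s=arm.get_state();p=s["eef_pos"]
B=blobs("scene",f,[.622,-.102,.1],27,(18,60,140),(40,255,255),.094,.5)
L=[]
for b in B:
    print(np.round(b[0],4),round(b[1],1),np.round(proj("scene",b[0]),1))
def dots(v):  # x,y,ang -> world
    return np.array([[v[0]+.0414*np.cos(a),v[1]+.0414*np.sin(a),.094] for g in (0,120,240) for a in np.radians(v[2]+g+np.array([-20,20]))])
obs=np.array([proj("scene",b[0]) for b in B])
def match(v):
    P=np.array([proj("scene",d) for d in dots(v)]);return np.array([np.linalg.norm(obs-q,axis=1).min() for q in P]),P
v=least_squares(lambda v:match(v)[0],[.622,-.102,33.7],x_scale=[.001,.001,1],diff_step=1e-4,loss="soft_l1");print(v.x,np.round(match(v.x)[0],2));print(np.round(match(v.x)[1],1))
```

```text
[ 0.6031 -0.0586  0.094 ] 21.8 [310.8 209.2]
[ 0.6635 -0.0897  0.094 ] 2.5 [338.  208.7]
[ 0.6389 -0.1101  0.094 ] 24.1 [333.5 213.1]
[ 0.5813 -0.0962  0.094 ] 1.8 [310.1 215.7]
[ 0.6393 -0.1401  0.094 ] 2.4 [339.9 217. ]
[ 0.61   -0.1412  0.094 ] 2.2 [329.5 219.5]
[ 0.62383606 -0.10139796 30.52042852] [1.27 7.25 1.87 0.48 0.16 0.34]
[[339.2 209.1]
 [329.3 207.2]
 [310.7 211.1]
 [310.4 215.3]
 [329.4 219.3]
 [339.6 217.1]]
```

Run:
```python
from h import *
s=arm.get_state();p=s["eef_pos"];y=np.degrees(s["ee_rot"][2])
for z in(.103,.105,.107):print(z,[np.round(proj("scene",[p[0]+.0365*np.cos(a),p[1]+.0365*np.sin(a),z]),1) for a in np.radians(y+180+np.array([120,240]))])
print("dots pred",[np.round(proj("scene",[.6215+.0414*np.cos(a),-.1019+.0414*np.sin(a),.094]),1) for g in(0,120,240) for a in np.radians(33.7+g+np.array([-20,20]))])
```

```text
0.103 [array([310.9, 210.2]), array([334.1, 214.3])]
0.105 [array([310.9, 209.4]), array([334.1, 213.5])]
0.107 [array([310.9, 208.6]), array([334.1, 212.7])]
dots pred [array([337.8, 209.1]), array([327.7, 207.3]), array([309.7, 211.7]), array([310. , 215.9]), array([329.6, 219.5]), array([339.4, 217. ])]
```

>>> {"name": "move_arm", "arguments": {"increments": [{"jaw":-1,"dx":-0.0002,"dy":-0.0007,"dz":0.003,"twist":0},{"jaw":-1,"dx":0,"dy":0,"dz":0.003,"twist":0},{"jaw":-1,"dx":0,"dy":0,"dz":0.002,"twist":0},{"jaw":-1,"dx":0,"dy":0,"dz":0.002,"twist":0},{"jaw":-1,"dx":0,"dy":0,"dz":0,"twist":0},{"jaw":-1,"dx":0,"dy":0,"dz":0,"twist":0},{"jaw":-1,"dx":0,"dy":0,"dz":0,"twist":0}]}}

```text
t: 7.95
eef_pos: [0.6227, -0.1018, 0.1862]
ee_rot: [-3.142, -0.0, -2.553]
force: [-1.3, -0.1, -2.4]
width: 0.0141
gripper_force: 25.0
```

>>> {"name": "move_arm", "arguments": {"increments": [{"jaw":-1,"dx":0,"dy":0,"dz":0,"twist":0}]}}

```text
t: 8.03
eef_pos: [0.6227, -0.1018, 0.1863]
ee_rot: [-3.141, 0.0, -2.553]
force: [0.6, 0.5, -1.9]
width: 0.0137
gripper_force: 25.0
```

>>> {"name": "move_arm", "arguments": {"increments": [{"jaw":-1,"dx":0,"dy":0,"dz":0.002,"twist":0},{"jaw":-1,"dx":0,"dy":0,"dz":0.002,"twist":0},{"jaw":-1,"dx":0,"dy":0,"dz":0.002,"twist":0},{"jaw":-1,"dx":0,"dy":0,"dz":0,"twist":0},{"jaw":-1,"dx":0,"dy":0,"dz":0,"twist":0},{"jaw":-1,"dx":0,"dy":0,"dz":0,"twist":0}]}}

```text
t: 8.53
eef_pos: [0.6227, -0.1018, 0.1801]
ee_rot: [-3.142, -0.0, -2.553]
force: [-0.1, 0.0, -2.0]
width: 0.0139
gripper_force: 25.0
```

>>> {"name": "move_arm", "arguments": {"increments": [{"jaw":-1,"dx":0,"dy":0,"dz":0.002,"twist":0},{"jaw":-1,"dx":0,"dy":0,"dz":0.002,"twist":0},{"jaw":-1,"dx":0,"dy":0,"dz":0,"twist":0},{"jaw":-1,"dx":0,"dy":0,"dz":0,"twist":0},{"jaw":-1,"dx":0,"dy":0,"dz":0,"twist":0}]}}

```text
t: 8.95
eef_pos: [0.6226, -0.1018, 0.1761]
ee_rot: [3.142, -0.0, -2.553]
force: [-0.2, 0.2, -2.8]
width: 0.0138
gripper_force: 25.0
```

>>> {"name": "move_arm", "arguments": {"increments": [{"jaw":-1,"dx":0,"dy":0,"dz":0.001,"twist":0},{"jaw":-1,"dx":0,"dy":0,"dz":0.001,"twist":0},{"jaw":-1,"dx":0,"dy":0,"dz":0,"twist":0},{"jaw":-1,"dx":0,"dy":0,"dz":0,"twist":0},{"jaw":-1,"dx":0,"dy":0,"dz":0,"twist":0}]}}

```text
t: 9.37
eef_pos: [0.6228, -0.1018, 0.1744]
ee_rot: [-3.141, 0.0, -2.553]
force: [-0.1, 0.0, -0.8]
width: 0.0137
gripper_force: 25.0
```

>>> {"name": "move_arm", "arguments": {"increments": [{"jaw":-1,"dx":0,"dy":0,"dz":0.001,"twist":0},{"jaw":-1,"dx":0,"dy":0,"dz":0.0005,"twist":0},{"jaw":-1,"dx":0,"dy":0,"dz":0,"twist":0},{"jaw":-1,"dx":0,"dy":0,"dz":0,"twist":0},{"jaw":-1,"dx":0,"dy":0,"dz":0,"twist":0}]}}

```text
t: 9.78
eef_pos: [0.6228, -0.1018, 0.1728]
ee_rot: [-3.141, 0.0, -2.553]
force: [0.0, -0.3, 0.2]
width: 0.014
gripper_force: 25.0
```

>>> {"name": "move_arm", "arguments": {"increments": [{"jaw":-1,"dx":0,"dy":0,"dz":0.001,"twist":0},{"jaw":-1,"dx":0,"dy":0,"dz":0.0005,"twist":0},{"jaw":-1,"dx":0,"dy":0,"dz":0,"twist":0},{"jaw":-1,"dx":0,"dy":0,"dz":0,"twist":0},{"jaw":-1,"dx":0,"dy":0,"dz":0,"twist":0}]}}

```text
t: 10.2
eef_pos: [0.6228, -0.1018, 0.1713]
ee_rot: [-3.141, 0.0, -2.553]
force: [0.9, -1.0, 1.8]
width: 0.0137
gripper_force: 25.0
```

>>> {"name": "move_arm", "arguments": {"increments": [{"jaw":-1,"dx":0,"dy":0,"dz":0,"twist":0.035},{"jaw":-1,"dx":0,"dy":0,"dz":0,"twist":0.035},{"jaw":-1,"dx":0,"dy":0,"dz":0,"twist":0.035},{"jaw":-1,"dx":0,"dy":0,"dz":0,"twist":0.035},{"jaw":-1,"dx":0,"dy":0,"dz":0,"twist":0.035},{"jaw":-1,"dx":0,"dy":0,"dz":0,"twist":0},{"jaw":-1,"dx":0,"dy":0,"dz":0,"twist":0},{"jaw":-1,"dx":0,"dy":0,"dz":0,"twist":0}]}}

```text
t: 10.87
eef_pos: [0.6226, -0.1017, 0.1712]
ee_rot: [3.142, -0.0, -2.727]
force: [-0.3, 0.3, 2.5]
width: 0.0137
gripper_force: 25.0
```

```bash
python3 -c "
from h import *
plan(.6227,-.1018,.1713,213.7)"
```

```text
t 10.87 pos [ 0.6226 -0.1017  0.1712] rpy deg [ 179.99   -0.   -156.25] F [-0.35  0.28  2.5 ] M [ 0.16  0.23 -0.12] w 0.0137 g 25.0 q6 -1.3
d tool mm [-0.1 -0.1 -0.1] twist -0.1737
```

>>> {"name": "move_arm", "arguments": {"increments": [{"jaw":-1,"dx":0,"dy":0,"dz":0,"twist":0.035},{"jaw":-1,"dx":0,"dy":0,"dz":0,"twist":0.035},{"jaw":-1,"dx":0,"dy":0,"dz":0,"twist":0.035},{"jaw":-1,"dx":0,"dy":0,"dz":0,"twist":0.035},{"jaw":-1,"dx":0,"dy":0,"dz":0,"twist":0.035},{"jaw":-1,"dx":0,"dy":0,"dz":0,"twist":0.03},{"jaw":-1,"dx":0,"dy":0,"dz":0,"twist":0},{"jaw":-1,"dx":0,"dy":0,"dz":0,"twist":0},{"jaw":-1,"dx":0,"dy":0,"dz":0,"twist":0}]}}

```text
t: 11.62
eef_pos: [0.6226, -0.1018, 0.1712]
ee_rot: [3.142, 0.0, -2.932]
force: [-1.2, 0.7, 2.4]
width: 0.0137
gripper_force: 25.0
```

```bash
python3 -c "
from h import *
plan(.6227,-.1018,.1713,213.7)"
```

```text
t 11.62 pos [ 0.6226 -0.1018  0.1712] rpy deg [ 180.      0.   -167.99] F [-1.21  0.68  2.44] M [ 0.18  0.15 -0.02] w 0.0137 g 25.0 q6 -1.51
d tool mm [-0.1 -0.  -0.1] twist -0.3785
```

>>> {"name": "move_arm", "arguments": {"increments": [{"jaw":-1,"dx":0,"dy":0,"dz":0,"twist":0.026},{"jaw":-1,"dx":0,"dy":0,"dz":0,"twist":0.026},{"jaw":-1,"dx":0,"dy":0,"dz":0,"twist":0},{"jaw":-1,"dx":0,"dy":0,"dz":0,"twist":0},{"jaw":-1,"dx":0,"dy":0,"dz":0,"twist":0}]}}

```text
t: 12.03
eef_pos: [0.6227, -0.1017, 0.1712]
ee_rot: [3.142, 0.0, -2.984]
force: [-1.0, 0.7, 2.1]
width: 0.0138
gripper_force: 25.0
```

>>> {"name": "move_arm", "arguments": {"increments": [{"jaw":-1,"dx":0,"dy":0,"dz":0,"twist":0.026},{"jaw":-1,"dx":0,"dy":0,"dz":0,"twist":0.026},{"jaw":-1,"dx":0,"dy":0,"dz":0,"twist":0},{"jaw":-1,"dx":0,"dy":0,"dz":0,"twist":0},{"jaw":-1,"dx":0,"dy":0,"dz":0,"twist":0}]}}

```text
t: 12.45
eef_pos: [0.6228, -0.1018, 0.1712]
ee_rot: [-3.142, 0.0, -3.036]
force: [0.4, 0.0, 1.5]
width: 0.014
gripper_force: 25.0
```

>>> {"name": "move_arm", "arguments": {"increments": [{"jaw":-1,"dx":0,"dy":0,"dz":0,"twist":0.026},{"jaw":-1,"dx":0,"dy":0,"dz":0,"twist":0.026},{"jaw":-1,"dx":0,"dy":0,"dz":0,"twist":0},{"jaw":-1,"dx":0,"dy":0,"dz":0,"twist":0},{"jaw":-1,"dx":0,"dy":0,"dz":0,"twist":0}]}}

```text
t: 12.87
eef_pos: [0.6228, -0.1018, 0.1712]
ee_rot: [3.142, 0.0, -3.088]
force: [0.7, 0.0, 1.1]
width: 0.0135
gripper_force: 25.0
```

>>> {"name": "move_arm", "arguments": {"increments": [{"jaw":-1,"dx":0,"dy":0,"dz":0,"twist":0.026},{"jaw":-1,"dx":0,"dy":0,"dz":0,"twist":0.026},{"jaw":-1,"dx":0,"dy":0,"dz":0,"twist":0},{"jaw":-1,"dx":0,"dy":0,"dz":0,"twist":0},{"jaw":-1,"dx":0,"dy":0,"dz":0,"twist":0}]}}

```text
t: 13.28
eef_pos: [0.6227, -0.1017, 0.1712]
ee_rot: [3.142, 0.0, -3.14]
force: [0.8, 1.3, 1.8]
width: 0.014
gripper_force: 25.0
```

>>> {"name": "move_arm", "arguments": {"increments": [{"jaw":-1,"dx":0,"dy":0,"dz":0,"twist":0.026},{"jaw":-1,"dx":0,"dy":0,"dz":0,"twist":0.026},{"jaw":-1,"dx":0,"dy":0,"dz":0,"twist":0},{"jaw":-1,"dx":0,"dy":0,"dz":0,"twist":0},{"jaw":-1,"dx":0,"dy":0,"dz":0,"twist":0}]}}

```text
t: 13.7
eef_pos: [0.6226, -0.1017, 0.1711]
ee_rot: [3.141, 0.0, 3.091]
force: [0.1, 3.0, 1.7]
width: 0.0137
gripper_force: 25.0
```

```bash
python3 -c "
from h import *
for _ in range(4):
    arm.grab_frame('scene');plan(.6227,-.1018,.1713,213.7)"
```

```text
t 13.75 pos [ 0.6227 -0.1017  0.1712] rpy deg [1.7999e+02 1.0000e-02 1.7710e+02] F [0.35 2.35 1.23] M [ 0.85 -0.21  0.07] w 0.0135 g 25.0 q6 -1.77
d tool mm [-0.  -0.1 -0.1] twist -0.6388
t 13.8 pos [ 0.6227 -0.1017  0.1711] rpy deg [179.99   0.   177.09] F [1.02 2.89 2.27] M [ 0.82 -0.22  0.07] w 0.0138 g 25.0 q6 -1.77
d tool mm [-0.1 -0.1 -0.2] twist -0.639
t 13.85 pos [ 0.6227 -0.1017  0.1712] rpy deg [1.7999e+02 1.0000e-02 1.7708e+02] F [-0.28  2.37  1.59] M [ 0.88 -0.24  0.08] w 0.0139 g 25.0 q6 -1.77
d tool mm [-0.  -0.1 -0.1] twist -0.6392
t 13.9 pos [ 0.6226 -0.1017  0.1711] rpy deg [179.99   0.   177.07] F [1.31 1.71 1.26] M [ 0.96 -0.26  0.11] w 0.0138 g 25.0 q6 -1.77
d tool mm [-0.1 -0.1 -0.2] twist -0.6393
```

>>> {"name": "move_arm", "arguments": {"increments": [{"jaw":-1,"dx":0,"dy":0.001,"dz":0,"twist":0},{"jaw":-1,"dx":0,"dy":0,"dz":0,"twist":0},{"jaw":-1,"dx":0,"dy":0,"dz":0,"twist":0}]}}

```text
t: 14.15
eef_pos: [0.6226, -0.1011, 0.1712]
ee_rot: [-3.141, -0.0, 3.09]
force: [0.7, -0.5, 2.0]
width: 0.0139
gripper_force: 25.0
```

```bash
python3 -c "
from h import *
for _ in range(3):
    arm.grab_frame('scene');plan(.6227,-.1018,.1713,213.7)"
```

```text
t 14.2 pos [ 0.6226 -0.1011  0.1712] rpy deg [-1.7998e+02 -1.0000e-02  1.7704e+02] F [ 0.96 -0.84  1.98] M [-0.46 -0.32  0.03] w 0.0136 g 25.0 q6 -1.77
d tool mm [-0.1 -0.7 -0.1] twist -0.6398
t 14.25 pos [ 0.6227 -0.1011  0.1712] rpy deg [-179.98   -0.    177.04] F [-0.09 -0.44  0.52] M [-0.58 -0.27 -0.09] w 0.0134 g 25.0 q6 -1.77
d tool mm [-0.1 -0.7 -0.1] twist -0.6399
t 14.3 pos [ 0.6226 -0.1011  0.1712] rpy deg [-179.98   -0.    177.04] F [ 0.94 -1.31  1.44] M [-0.66 -0.23 -0.03] w 0.0139 g 25.0 q6 -1.77
d tool mm [-0.1 -0.7 -0.1] twist -0.6399
```

>>> {"name": "move_arm", "arguments": {"increments": [{"jaw":-1,"dx":0,"dy":-0.0003,"dz":0,"twist":0.026},{"jaw":-1,"dx":0,"dy":0,"dz":0,"twist":0.026},{"jaw":-1,"dx":0,"dy":0,"dz":0,"twist":0},{"jaw":-1,"dx":0,"dy":0,"dz":0,"twist":0},{"jaw":-1,"dx":0,"dy":0,"dz":0,"twist":0}]}}

```text
t: 14.72
eef_pos: [0.6221, -0.1013, 0.1706]
ee_rot: [-3.141, -0.001, 3.039]
force: [-0.4, -1.1, -2.4]
width: 0.0141
gripper_force: 25.0
```

```bash
python3 -c "
from h import *
for _ in range(3):
    arm.grab_frame('scene');plan(.6227,-.1015,.1695,213.7)"
```

```text
t 14.77 pos [ 0.6221 -0.1013  0.1706] rpy deg [-1.7998e+02 -8.0000e-02  1.7408e+02] F [-0.66 -0.76 -2.84] M [-0.64  0.13 -0.04] w 0.0137 g 25.0 q6 -1.82
d tool mm [-0.6 -0.1  1.1] twist -0.6914
t 14.82 pos [ 0.6221 -0.1013  0.1706] rpy deg [-1.7998e+02 -8.0000e-02  1.7408e+02] F [-0.53 -1.3  -2.05] M [-0.69  0.24 -0.07] w 0.014 g 25.0 q6 -1.82
d tool mm [-0.6 -0.2  1.1] twist -0.6915
t 14.87 pos [ 0.6221 -0.1012  0.1706] rpy deg [-1.7999e+02 -8.0000e-02  1.7407e+02] F [-0.49 -2.25 -2.66] M [-0.73  0.34 -0.08] w 0.0138 g 25.0 q6 -1.82
d tool mm [-0.6 -0.2  1.1] twist -0.6917
```

>>> {"name": "move_arm", "arguments": {"increments": [{"jaw":-1,"dx":0,"dy":0,"dz":0.0005,"twist":0},{"jaw":-1,"dx":0,"dy":0,"dz":0.0005,"twist":0},{"jaw":-1,"dx":0,"dy":0,"dz":0,"twist":0},{"jaw":-1,"dx":0,"dy":0,"dz":0,"twist":0},{"jaw":-1,"dx":0,"dy":0,"dz":0,"twist":0}]}}

```text
t: 15.28
eef_pos: [0.6225, -0.1012, 0.17]
ee_rot: [-3.141, -0.0, 3.038]
force: [-0.8, -3.6, -2.1]
width: 0.014
gripper_force: 25.0
```

```bash
python3 -c "
from h import *
for _ in range(3):
    arm.grab_frame('scene');plan(.6227,-.1015,.1695,213.7)"
```

```text
t 15.33 pos [ 0.6225 -0.1012  0.17  ] rpy deg [-1.7999e+02 -2.0000e-02  1.7406e+02] F [-1.74 -2.72 -2.02] M [-1.04  0.47 -0.15] w 0.0136 g 25.0 q6 -1.82
d tool mm [-0.3 -0.3  0.5] twist -0.6919
t 15.38 pos [ 0.6225 -0.1012  0.17  ] rpy deg [-1.7999e+02 -3.0000e-02  1.7406e+02] F [-1.06 -2.1  -3.  ] M [-1.06  0.46 -0.07] w 0.0137 g 25.0 q6 -1.82
d tool mm [-0.3 -0.3  0.5] twist -0.6918
t 15.43 pos [ 0.6225 -0.1012  0.17  ] rpy deg [-1.7999e+02 -2.0000e-02  1.7406e+02] F [-0.65 -3.06 -2.41] M [-1.06  0.46 -0.14] w 0.0139 g 25.0 q6 -1.82
d tool mm [-0.2 -0.3  0.5] twist -0.6918
```

>>> {"name": "move_arm", "arguments": {"increments": [{"jaw":-1,"dx":0,"dy":-0.0006,"dz":0,"twist":0.01},{"jaw":-1,"dx":0,"dy":0,"dz":0.0005,"twist":0.01},{"jaw":-1,"dx":0,"dy":0,"dz":0.0005,"twist":0},{"jaw":-1,"dx":0,"dy":0,"dz":0,"twist":0},{"jaw":-1,"dx":0,"dy":0,"dz":0,"twist":0}]}}

```text
t: 15.85
eef_pos: [0.6227, -0.1015, 0.1693]
ee_rot: [3.141, 0.0, 3.018]
force: [-1.8, 0.3, -0.2]
width: 0.0136
gripper_force: 25.0
```

```bash
python3 -c "
from h import *
for _ in range(3):
    arm.grab_frame('scene');plan(.6227,-.1015,.1695,213.7)"
```

```text
t 15.9 pos [ 0.6227 -0.1015  0.1693] rpy deg [1.7999e+02 1.0000e-02 1.7294e+02] F [-2.17 -0.14  0.12] M [0.06 0.56 0.06] w 0.0138 g 25.0 q6 -1.84
d tool mm [-0.  -0.  -0.2] twist -0.7115
t 15.95 pos [ 0.6227 -0.1015  0.1693] rpy deg [1.7999e+02 1.0000e-02 1.7293e+02] F [-1.95 -0.24  0.53] M [0.22 0.57 0.04] w 0.0136 g 25.0 q6 -1.84
d tool mm [-0.  -0.  -0.2] twist -0.7116
t 16.0 pos [ 0.6227 -0.1015  0.1693] rpy deg [1.7999e+02 1.0000e-02 1.7292e+02] F [-2.13  0.13 -1.02] M [0.25 0.53 0.09] w 0.0141 g 25.0 q6 -1.84
d tool mm [-0.   0.  -0.2] twist -0.7117
```

>>> {"name": "move_arm", "arguments": {"increments": [{"jaw":-0.6,"dx":0,"dy":0,"dz":0,"twist":0},{"jaw":-0.5,"dx":0,"dy":0,"dz":0,"twist":0},{"jaw":-0.3,"dx":0,"dy":0,"dz":0,"twist":0},{"jaw":-0.1,"dx":0,"dy":0,"dz":0,"twist":0},{"jaw":-0.1,"dx":0,"dy":0,"dz":0,"twist":0},{"jaw":-0.1,"dx":0,"dy":0,"dz":0,"twist":0}]}}

```text
t: 16.5
eef_pos: [0.6227, -0.1017, 0.1692]
ee_rot: [3.142, 0.0, 3.018]
force: [-0.1, 1.3, -0.1]
width: 0.0384
gripper_force: 0.0
```

>>> {"name": "move_arm", "arguments": {"increments": [{"jaw":-0.1,"dx":0,"dy":0,"dz":-0.005,"twist":0},{"jaw":-0.1,"dx":0,"dy":0,"dz":-0.015,"twist":0},{"jaw":-0.1,"dx":0,"dy":0,"dz":-0.02,"twist":0},{"jaw":-0.1,"dx":0,"dy":0,"dz":-0.03,"twist":0},{"jaw":-0.1,"dx":0,"dy":0,"dz":-0.03,"twist":0},{"jaw":-0.1,"dx":0,"dy":0,"dz":-0.03,"twist":0},{"jaw":-0.1,"dx":0,"dy":0,"dz":0,"twist":0},{"jaw":-0.1,"dx":0,"dy":0,"dz":0,"twist":0},{"jaw":-0.1,"dx":0,"dy":0,"dz":0,"twist":0}]}}

```text
t: 17.25
eef_pos: [0.6223, -0.1016, 0.2992]
ee_rot: [3.141, 0.0, 3.018]
force: [-0.9, 0.1, -1.4]
width: 0.0398
gripper_force: 0.0
```

Run:
```python
from h import *
plan(.6227,-.1015,.25,213.7)
f=arm.grab_frame("scene");u=proj("scene",[.622,-.102,.1]).astype(int)
cv2.imwrite("pics/c4.png",cv2.resize(f[u[1]-30:u[1]+30,u[0]-40:u[0]+40],(800,600),interpolation=2))
print([(np.round(d["position"],4).tolist(),round(d["score"],2)) for d in arm.pinpoint("scene","cup_grip")])
```

```text
t 17.25 pos [ 0.6223 -0.1016  0.2992] rpy deg [179.97   0.   172.91] F [-0.91  0.06 -1.41] M [-0.04  0.03  0.  ] w 0.0398 g 0.0 q6 -1.84
d tool mm [-0.4  0.1 49.2] twist -0.7119
[([0.3345, -0.4708, 0.0737], 0.79), ([0.6244, -0.1053, 0.1198], 0.66)]
```

View pics/c4.png

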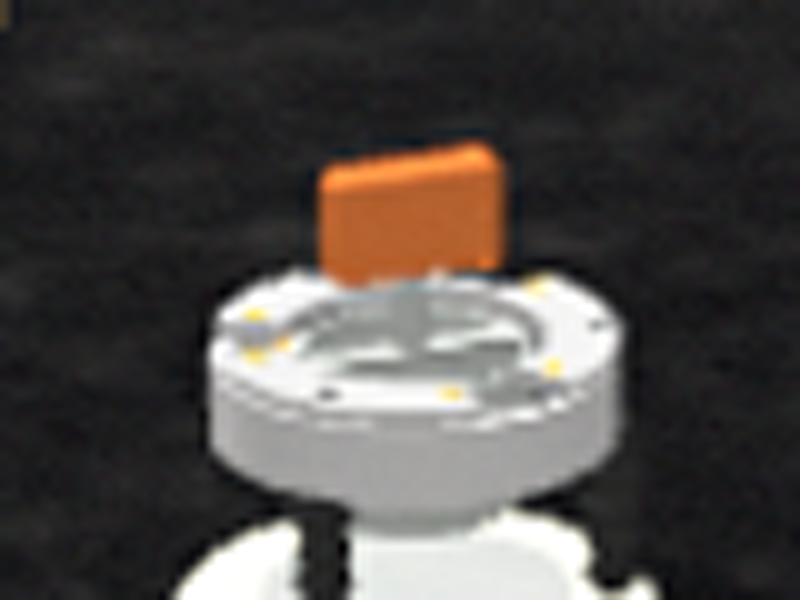

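The crop shows the cup level in the head. The orange grip is at about (412,215), its height is about 0.12 m (0.123 m expected when locked), and the lugs are under the flange. The gripper is clear.

```bash
python3 -c "
from station import arm
print(arm.job_done())"
```

```text
the job is handed in; nothing more can be done
None
```

The sieve cup is hung in the bayonet head and locked: its lugs dropped into the notches about 40° clockwise of the entry gaps, under a light press. The arm is clear, nothing else was touched, and the job was handed in at about 17 s of the 64 s allowed; the hand-in gave no verdict.

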